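# Set the glue press and hold its lever while a pendant bonds

### The job

A freshly glued pendant lies in the nest of the small blue bench press on the bead-work table. Turn the black handwheel on the press's column clockwise (seen from above) until its white pointer lines up with the red mark, which brings the press head down to the right height; then push the sprung lever down by its red handle, with the fingers, until the lever is level, so that the rubber pad presses the pendant, and finish while still holding it level: do not let go, and do not slam it far past level. Leave the pendant in its nest and the beads, tools and other things on the table undisturbed.

Things in the scene. Friction and masses are not known exactly. Their poses are not given: they have to be found in the camera images.
- press: blue glue press fixed to the table: base plate 160 (x) x 340 (y) x 16 mm high; origin under the plate's centre, z up. In its frame: a steel column stands at (0, -120), with a white dial plate (diameter 100, top at z 135 mm) and above it the black handwheel; the nest block (70 x 70, top z 36) is centred at (0, -30); the lever runs from the press head towards +y.
- wheel_grip (a point): on the handwheel's vertical axis at the TCP height for a grasp from above, z 165 mm. The wheel is a plain black disc, diameter 54, z 150 to 174 mm, on a thin hub; the space round and beneath its rim is clear down to the dial plate (z 135). Grasp it across its diameter at any yaw, turn up to about 1.3 rad a grasp. It stays where left (friction 0.2 N m) and keeps its height.
- handwheel (a joint): turn of the handwheel, rad, growing clockwise seen from above; stops at 0 and 4.6; starts between 0 and 0.9. At 0 the white pointer on its top points to the press's -x; the red mark on the white dial plate is at 3.60 (small black ticks every 0.6 from 0). Each rad lowers the press head (with lever, ram and pad) by 5 mm.
- lever_pivot (a point): the lever's hinge axis (horizontal, along the press's x), at the press's x 0, y -5 mm; 120 mm above the table with the handwheel at 0, and 102 mm with it at the red mark.
- lever (a joint): lever angle, rad: 0 = at rest, sprung up 0.5 rad (29 deg) above level, pointing to the press's +y; grows as the handle goes down; 0.50 = level; hard stop 0.85. A spring always lifts it back to 0: pushing at the handle takes about 3 N at the start, 6 to 9 N at level. With the handwheel set, the pad meets the pendant at about 0.18.
- handle: red handle of the lever: rounded bar 30 wide (its x) x 70 long (its y, along the lever) x 20 mm thick (its z); origin at its centre, 160 mm from the hinge axis. With the wheel set and the lever level its top is level, z 112 mm. Push it down with closed fingertips or take it across its 30 mm from above; beneath it is only the base plate (z 16).
- pad: round black rubber pad, diameter 28 mm, 10 mm thick, beneath the ram of the press head; origin at the centre of its underside. Its own spring gives by up to 16 mm (2 N to start, 0.7 N per mm): at level lever and set wheel it presses the pendant with about 7 N.
- pendant: round brass pendant with a pink glass dome, diameter 32, 14 mm high, loose in a round nest 6 mm deep right under the pad; origin at the centre of its underside.
- tray_a: white bead tray 80 x 120 x 22 mm, beside the press; bystander; origin at the centre of its underside
- tray_b: white bead tray 120 x 120 x 22 mm; bystander; origin at the centre of its underside
- tray_c: white bead tray 120 x 120 x 22 mm; bystander; origin at the centre of its underside
- glue: yellow glue bottle, diameter 34, 85 mm high, beside the press; bystander; origin at the centre of its underside
- pliers: blue-handled pliers, 140 long, 12 mm high, lying on the robot's side of the press; bystander; origin at the joint of the pliers, on the table
- jar: amber jar with a metal cap, diameter 60, 70 mm high; bystander; origin at the centre of its underside
- spool: clear spool, diameter 60, 34 mm high; bystander; origin at the centre of its underside

How it is judged (in metres and radians):
On the way, in this order (a step that is already met when the one before it is completed fails the run):
1. the handwheel's pointer is at the red mark and the lever is still up (value of joint handwheel between 3.45 and 3.75 rad and value of joint lever below 0.15 rad), for 0.2 s.
2. the lever is held level by its handle, the pad pressing the pendant (value of joint handwheel between 3.45 and 3.75 rad and value of joint lever between 0.4 and 0.6 rad and contact force between pad and pendant above 3 N and contact force between the fingers and handle above 1.5 N), for 0.5 s.
At the end, for the whole second after the job is handed in: Fingers still push the handle (over 1.5 N); lever level within 0.10 rad (0.40 to 0.60) and still; handwheel within 0.15 rad of the red mark (3.45 to 3.75); pad presses the pendant with over 3 N; pendant flat in its nest, within 5 mm of the pad axis (all of step 2 and velocity of joint lever between -0.1 and 0.1 rad/s and horizontal distance between pendant and pad below 0.005 m and angle between pendant's own z axis and vertical below 0.1 rad); the arm keeps its last pose, push and grip.
It fails at once if the lever is slammed far past level (over 0.75 rad) (value of joint lever above 0.75 rad).
It fails at once if a bystander is moved by over 20 mm (distance of any of tray_a, tray_b, tray_c, glue, pliers, jar, spool from where it was at the start of the episode above 0.02 m).
It fails at once if the pendant is knocked out of its nest (horizontal distance between pendant and pad above 0.01 m).
It also fails if it takes over 72 s, if anything falls off the work surface, if the arm or the gripper's body presses on something with over 40 N, if the wrist force passes 120 N, or if a joint passes its speed limit or range.

### The arm

A 6-joint arm with a two-finger parallel gripper is mounted at the origin on the work surface. World frame = base frame: x ahead of the robot, y to its left, z up, the work surface at z = 0. Lengths are in mm, angles in degrees, forces in N, time in s.
With the tool pointing down it reaches from about 300 to 850 mm from the base axis. Payload 4.2 kg.
Tool frame: the origin (TCP) lies between the finger pads, 19 mm behind the fingertips; this is the grasp point; z points along the fingers, y is the direction in which the jaws open and shut (so a half turn about z gives the same grasp; the last joint's range is limited). The gripper opens to 91 mm and grips with 3 to 60 N. Pads are 32 mm wide; open, the fingers measure 118 mm over their backs; the gripper's body (76 mm by 178 mm) begins 60 mm behind the grasp point.
Start: joints at [-70.359, 18.312, 89.639, -0, 72.044, -1.146], TCP at [204.067, -537.585, 232.776] pointing down, gripper open.
Joint ranges: [-177.97, 177.97], [-48.28, 115.42], [12.27, 149.76], [-77.06, 257.06], [2.81, 150.46], [-146.56, 146.56]. Speed limits (degrees/s): [147.25, 147.25, 180, 180, 180, 180].

### API

Orientations are given as [roll, pitch, yaw] about the fixed x, y, z axes, in that order (R = Rz(yaw) Ry(pitch) Rx(roll)).
In Python, from workcell import env gives the robot as it stands.
- The arm moves only by the shell command python3 -m handwheel 'ROWS' [FORCE]. ROWS is JSON, a list of rows, each an object with "gripper": the opening in per cent of the stroke, from 0 (shut) to 100 (fully open); "travel": the shift along the tool's x, y, z in m, a list of three; "twist": the turn about the tool's z in rad. In form: [{"gripper": gripper, "travel": [x, y, z], "twist": twist}, ...]. A call has 1 to 5 rows; each row shifts and turns the commanded pose from where the row before left it, along the tool's axes as they then stand; what a row does not reach is not made up. A row lasts 1/12 s, in which the tool goes at most 41.7 mm and 7.16 degrees, less where a joint would pass 70% of its speed; a pose out of reach is approached as far as the arm can. A call with a gripper value outside its range is refused whole. The fingers move at their own pace and stop on an object; FORCE is the grip in N (left out, the last holds). Time passes only in rows, so rows that do not move let the fingers close. It gives the time, the measured TCP pose, the force and the opening at its end, in the units of the state.
- env.state(): the state, without advancing time (a new reading comes with each control period).
- env.grab_frame(name): name is "side" or "top"; returns a dict with "frame" (400x640x3 uint8, red, green, blue), "intrinsics" (3x3 intrinsics, pixels), "k1" (the pictures are not rectified: a ray, as slopes to the right and down, at radius r is drawn at 1 + k1 r^2 times it, then the intrinsics apply), "extrinsics" (4x4, takes a point from camera to world coordinates). Camera axes: x right, y down, z forward; pixel columns grow to the right and rows downward; lengths in mm; the calibration is good to about 2 mm. A picture is of the moment at which its call begins. There is no depth.
- env.job_done(): hands the job in, once; it reports no verdict.
Trained networks look in the newest picture that a camera, given by its name, has taken for a name from the list of things; names that differ only in an ending like _2 or _b are one class to them, and where a whole thing is asked for, a point or a joint stands for the part that bears it (a point fixed in the world has none). Each returns a list of dicts, best first, with "confidence" (0 to 1); they miss things now and then, are a little off and sometimes report something else, mostly with a low value. They report only what shows in the picture. A call takes as long as a camera call.
- env.trace(camera, thing): "pixels" (400x640 bool, what is visible of it) and "uv" ([column, row] in pixels, amid what is visible of it).
- env.pinpoint(camera, thing): "uv" ([column, row] in pixels: a listed point, or the origin of a listed thing).
The state is a dict: "time_s": time; "qpos": joint angles; "qvel": joint speeds; "effort": joint torques, N m; "ee_pos": TCP position; "ee_rot": TCP orientation; "force": force on the tool from outside, world axes, zero at the start; "torque": the same for the moment, N m; "gripper_width": finger opening in mm.
Only numpy, scipy, OpenCV 4.12 (cv2) and the standard library are available. Lean on these libraries where they do the work, as an engineer would, in place of code of your own. Each camera call takes 0.05 s, during which the arm holds its last target. There are 200 camera calls.

## Working session

There is one attempt and no reset: what is moved stays moved. The work goes in short steps, Python scripts to look and compute and a shell command to move; the robot and the scene stay as the last step left them, time stands still between calls to the robot, and variables do not carry over. Pictures are saved under pics/ and viewed, about 8 in all and at most 12, crops included, and the job is handed in when it is done.

```bash
ls; mkdir -p pics; cat > h.py <<'E'
import numpy as np, cv2
from workcell import env
def ray(f,uv):
    K=np.array(f["intrinsics"]);k=f["k1"];T=np.array(f["extrinsics"])
    d=(np.array(uv,float)-K[:2,2])/[K[0,0],K[1,1]]; s=d.copy()
    for _ in range(20): s=d/(1+k*(s@s))
    v=T[:3,:3]@np.r_[s,1]; return T[:3,3],v/np.linalg.norm(v)
def proj(f,p):
    K=np.array(f["intrinsics"]);T=np.array(f["extrinsics"])
    c=np.linalg.inv(T)@np.r_[p,1]; s=c[:2]/c[2]; s=s*(1+f["k1"]*(s@s)); return K[:2,:2]@s+K[:2,2]
def tri(a,b):
    (o1,v1),(o2,v2)=a,b
    A=np.c_[v1,-v2]; t=np.linalg.lstsq(A,o2-o1,rcond=None)[0]
    p,q=o1+t[0]*v1,o2+t[1]*v2; return (p+q)/2,np.linalg.norm(p-q)
def atz(r,z): o,v=r; return o+v*(z-o[2])/v[2]
E
python3 - <<'E'
from h import *
s=env.state(); print({k:np.round(v,3) for k,v in s.items()})
F={}
for c in("side","top"):
    f=F[c]=env.grab_frame(c); cv2.imwrite(f"pics/{c}0.png",f["frame"][:,:,::-1]); print(c,np.round(f["extrinsics"],2).tolist(),np.round(f["intrinsics"][0][0]),f["k1"])
for n in["wheel_grip","press","lever_pivot","handle","pendant","glue","tray_a","jar","spool","pliers"]:
    u={}
    for c in F:
        r=env.pinpoint(c,n); u[c]=r[0]["uv"] if r else None; print(n,c,[(np.round(x["uv"],1).tolist(),round(x["confidence"],2)) for x in r[:2]])
    if all(v is not None for v in u.values()): print("   ",[np.round(x,1) for x in tri(ray(F["side"],u["side"]),ray(F["top"],u["top"]))])
E
```

```text
pics
{'time_s': np.float64(0.0), 'qpos': array([-70.359,  18.352,  89.708,   0.   ,  72.044,  -1.145]), 'qvel': array([-0.124,  0.072,  0.033, -0.019,  0.022,  0.001]), 'effort': array([-1.0000e-03, -4.1246e+01, -2.3198e+01,  7.3000e-02,  4.6000e-02,
       -0.0000e+00]), 'ee_pos': array([ 203.897, -537.116,  231.905]), 'ee_rot': array([-1.79896e+02, -2.00000e-03,  2.07860e+01]), 'force': array([-0.538,  0.285, -0.308]), 'torque': array([-0.034, -0.069, -0.029]), 'gripper_width': np.float64(91.292)}
side [[-0.93, -0.22, 0.29, 257.26], [-0.36, 0.59, -0.72, 830.97], [-0.01, -0.78, -0.63, 873.74], [0.0, 0.0, 0.0, 1.0]] 427.0 0.024115201612916245
top [[0.02, -0.98, 0.18, 354.25], [-1.0, -0.02, 0.01, -7.53], [-0.01, -0.18, -0.98, 1328.39], [0.0, 0.0, 0.0, 1.0]] 392.0 -0.07438961331555571
wheel_grip side [([326.9, 186.6], 0.54)]
wheel_grip top [([346.9, 193.8], 0.85)]
    [array([576.7, -76.5, 148.2]), np.float64(3.4)]
press side [([323.5, 262.9], 0.77)]
press top [([305.2, 208.0], 0.62)]
    [array([545.9,  56.1, -16.1]), np.float64(13.4)]
lever_pivot side [([323.0, 225.5], 0.77)]
lever_p
[... 350 characters left out ...]
[([269.4, 274.2], 0.66)]
glue top [([277.5, 174.3], 0.5)]
    [array([663. , 156. ,  -4.8]), np.float64(9.5)]
tray_a side [([402.8, 173.6], 0.86), ([276.9, 230.5], 0.66)]
tray_a top [([328.4, 161.6], 0.98), ([445.4, 254.8], 0.97)]
    [array([490.7,  -8.8, 330.1]), np.float64(261.6)]
jar side [([351.9, 164.0], 0.89)]
jar top [([306.1, 204.2], 0.71), ([438.6, 198.0], 0.67)]
    [array([495.7,  36.2, 320.4]), np.float64(34.6)]
spool side [([234.3, 362.8], 0.93), ([314.9, 242.9], 0.55)]
spool top [([202.9, 186.6], 0.59)]
    [array([617.7, 416.9,  -3.8]), np.float64(0.9)]
pliers side [([370.4, 270.7], 0.49)]
pliers top [([309.7, 251.4], 0.54)]
    [array([406.1,  38. , -15. ]), np.float64(4.6)]
```

```bash
python3 - <<'E'
import cv2
t=cv2.imread("pics/top0.png")[110:300,180:420]; s=cv2.imread("pics/side0.png")[130:330,200:450]
cv2.imwrite("pics/t1.png",cv2.resize(t,None,fx=3.2,fy=3.2,interpolation=cv2.INTER_CUBIC)[:600])
cv2.imwrite("pics/s1.png",cv2.resize(s,None,fx=3,fy=3,interpolation=cv2.INTER_CUBIC))
E
```

```text
(no output)
```

View pics/t1.png

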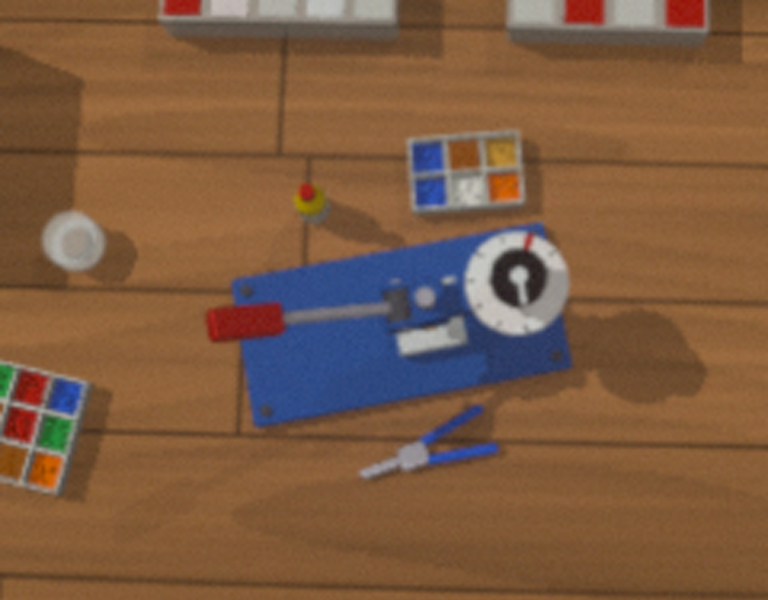

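View pics/s1.png

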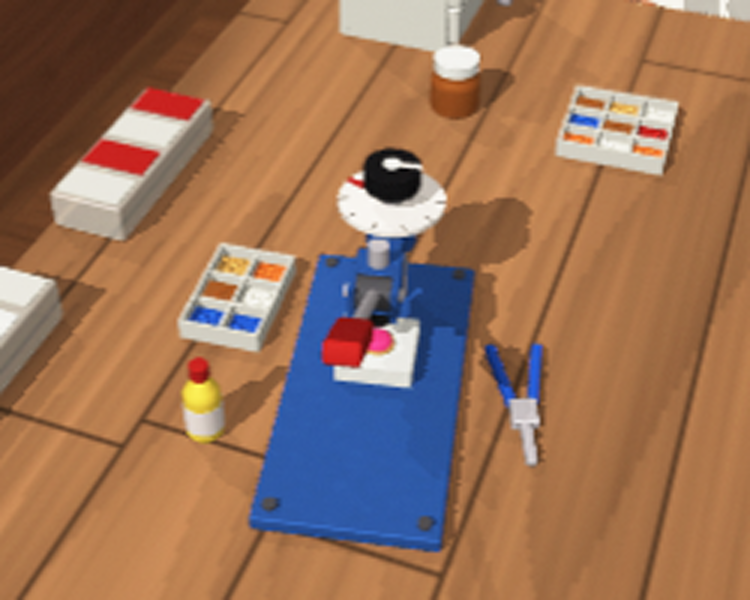

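The top view shows the press at about +10° yaw, with the column at the right (wheel at full-frame pixel ~(342,197)), the pointer near 0 and the red mark at upper right (~(345,185)). The side view agrees: handle up, pendant in the nest, and glue and tray_a beside the press on the +x side. Next I fit the press pose.

```bash
cat >> h.py <<'E'
def P(press,p):
    x,y,a=press; c,s=np.cos(a),np.sin(a); return np.array([x+c*p[0]-s*p[1],y+s*p[0]+c*p[1],p[2]])
E
python3 - <<'E'
from h import *
from scipy.optimize import least_squares
F={c:env.grab_frame(c) for c in("side","top")}
ct=np.array([(232,280),(545,224),(570,368),(252,425)])/3.2+[180,110]
cs=np.array([(250,525),(322,255),(473,268),(440,545)])/3+[200,130]
mod=[(80,170,16),(80,-170,16),(-80,-170,16),(-80,170,16)]
M={}
for c in F:
    r=env.trace(c,"handwheel"); m=r[0]["pixels"]; M[c]=m; print(c,r[0]["confidence"],m.sum(),r[0]["uv"],cv2.boundingRect(m.astype(np.uint8)))
def res(q,sel=("top","side")):
    o=[]
    for c,k in(("top",ct),("side",cs)):
        if c in sel: o+=[proj(F[c],P(q,m))-k[i] for i,m in enumerate(mod)]
    return np.ravel(o)
for sel in(("top",),("side",),("top","side")):
    s=least_squares(res,[550,40,.17],args=(sel,)); q=s.x; print(sel,np.round(q,3),np.round(s.fun,1))
    print("wheel",P(q,(0,-120,165)),"handle level",P(q,(0,155,102)))
for c in F:
    print(c,proj(F[c],P(q,(0,-120,162))),proj(F[c],P(q,(0,-120,135))))
u={c:np.argwhere(M[c])[:,::-1].mean(0) for c in M}; print(u,tri(ray(F["side"],u["side"]),ray(F["top"],u["top"])))
t=F["top"]["frame"][165:225,310:370,::-1]; cv2.imwrite("pics/w1.png",cv2.resize(t,(600,600),interpolation=cv2.INTER_CUBIC))
E
```

```text
side 0.64 286 [332.6, 186.8] (322, 180, 19, 18)Traceback (most recent call last):
  File "<stdin>", line 9, in <module>
IndexError: list index out of range
```

```bash
python3 - <<'E'
from h import *
from scipy.optimize import least_squares
F={c:env.grab_frame(c) for c in("side","top")}
ct=np.array([(232,280),(545,224),(570,368),(252,425)])/3.2+[180,110]
cs=np.array([(250,525),(322,255),(473,268),(440,545)])/3+[200,130]
mod=[(80,170,16),(80,-170,16),(-80,-170,16),(-80,170,16)]
def res(q,sel=("top","side")):
    o=[]
    for c,k in(("top",ct),("side",cs)):
        if c in sel: o+=[proj(F[c],P(q,m))-k[i] for i,m in enumerate(mod)]
    return np.ravel(o)
for sel in(("top",),("side",),("top","side")):
    s=least_squares(res,[550,40,.17],args=(sel,)); q=s.x; print(sel,np.round(q,3),np.round(s.fun,1))
    print("wheel",P(q,(0,-120,165)),"handle level",P(q,(0,155,102)))
for c,(x0,y0) in(("top",(310,165)),("side",(305,160))):
    f=F[c]["frame"][y0:y0+60,x0:x0+60]
    m=(f.max(2)<70).astype(np.uint8); k,l,st,ce=cv2.connectedComponentsWithStats(m); i=1+st[1:,4].argmax()
    print(c,"dark",st[i]+[x0,y0,0,0,0],ce[i]+[x0,y0],"pred top,mid",proj(F[c],P(q,(0,-120,174))),proj(F[c],P(q,(0,-120,162))))
t=F["top"]["frame"][165:225,310:370,::-1]; cv2.imwrite("pics/w1.png",cv2.resize(t,(600,600),interpolation=cv2.INTER_CUBIC))
E
```

```text
('top',) [5.37342e+02 5.62900e+01 1.98000e-01] [-0.6 -0.7 -0.3 -0.3  0.8  0.5  0.1  0.4]
wheel [560.91512023 -61.3719038  165.        ] handle level [506.89365981 208.26986191 102.        ]
('side',) [5.33407e+02 6.43210e+01 2.13000e-01] [-0.7 -0.8 -1.1 -0.3  0.7  0.4  0.9  0.6]
wheel [558.82170034 -52.95686797 165.        ] handle level [500.5788373  215.80467858 102.        ]
('top', 'side') [5.35217e+02 6.00620e+01 2.07000e-01] [-1.9  0.4 -1.7 -0.2 -0.2  0.6 -0.8  1.5 -1.  -2.6 -0.7 -1.4  0.9 -0.5
  0.3 -0.9]
wheel [559.91475457 -57.36854286 165.        ] handle level [503.31627026 211.74409448 102.        ]
top dark [334 189  16  16 154] [341.35064935 195.97402597] pred top,mid [340.85775398 197.04726781] [340.67676272 197.74096471]
side dark [321 180  19  18 233] [330.09871245 188.54077253] pred top,mid [330.98280613 184.44507761] [330.91597757 187.94155987]
```

View pics/w1.png

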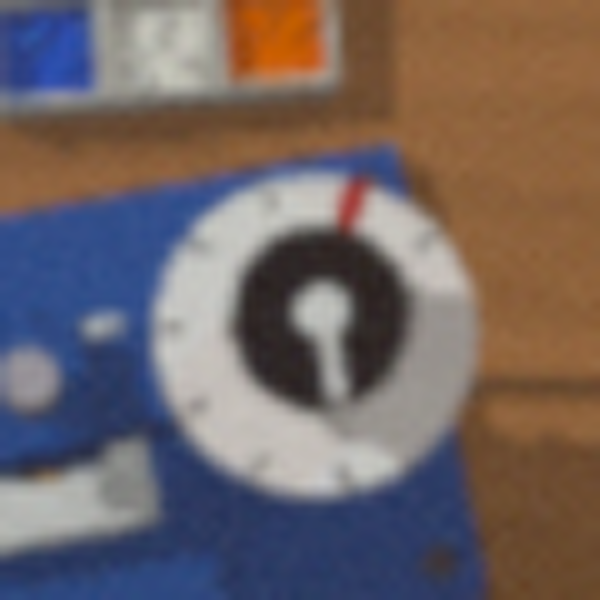

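```bash
python3 - <<'E'
from h import *
F={c:env.grab_frame(c) for c in("side","top")}
a,b=ray(F["side"],(330,184.3)),ray(F["top"],(342.2,195.8))
print(tri(a,b),atz(a,175),atz(b,175))
# dial plate centre
a,b=ray(F["side"],(330.6,196.3)),ray(F["top"],(341.6,198.5))
print(tri(a,b),atz(a,135),atz(b,135))
# handle ends: top crop corners and side
b=ray(F["top"],(180+246/3.2,110+321/3.2)); a=ray(F["side"],(200+348/3,130+342/3)); print(tri(a,b),atz(b,195))
E
```

```text
(array([564.31038203, -61.51750093, 170.4827625 ]), np.float64(0.23362544304270352)) [562.21762112 -55.78365571 175.        ] [563.606734   -61.28437627 175.        ]
(array([562.6810988 , -61.82561623, 128.82592764]), np.float64(1.515272303161532)) [559.3737056  -54.42969406 135.        ] [562.35845818 -61.40332865 135.        ]
(array([510.54976803, 188.70067089, 191.46907096]), np.float64(2.7900758515044006)) [511.43927142 188.40934854 195.        ]
```

```bash
python3 -m handwheel '[{"gripper":100,"travel":[0,0,0],"twist":-0.12},{"gripper":100,"travel":[0,0,0],"twist":-0.12},{"gripper":100,"travel":[0,0,0],"twist":-0.12},{"gripper":100,"travel":[0,0,0],"twist":-0.12},{"gripper":100,"travel":[0,0,0],"twist":-0.12}]' 30
```

```text
time_s: 1.92
ee_pos: [204.1, -537.6, 232.8]
ee_rot: [180.0, 0.0, 55.5]
force: [-0.4, 0.3, -0.3]
gripper_width: 91.5
```

```bash
python3 -m handwheel '[{"gripper":100,"travel":[0,0,0],"twist":-0.12},{"gripper":100,"travel":[0,0,0],"twist":-0.12},{"gripper":100,"travel":[0,0,0],"twist":-0.12},{"gripper":100,"travel":[0,0,0],"twist":-0.12},{"gripper":100,"travel":[0,0,0],"twist":-0.12}]'
python3 -m handwheel '[{"gripper":100,"travel":[0,0,0],"twist":-0.12},{"gripper":100,"travel":[0,0,0],"twist":-0.12},{"gripper":100,"travel":[0,0,0],"twist":-0.12},{"gripper":100,"travel":[0,0,0],"twist":-0.12},{"gripper":100,"travel":[0,0,0],"twist":-0.12}]'
python3 -m handwheel '[{"gripper":100,"travel":[0,0,0],"twist":-0.12},{"gripper":100,"travel":[0,0,0],"twist":-0.12},{"gripper":100,"travel":[0,0.03,0],"twist":0},{"gripper":100,"travel":[0.003,0.033,0],"twist":0},{"gripper":100,"travel":[0.003,0.033,0],"twist":0}]'
python3 -m handwheel '[{"gripper":100,"travel":[0.003,0.033,0],"twist":0},{"gripper":100,"travel":[0.003,0.033,0],"twist":0},{"gripper":100,"travel":[0.003,0.033,0],"twist":0},{"gripper":100,"travel":[0.003,0.033,0],"twist":0},{"gripper":100,"travel":[0.003,0.033,0],"twist":0}]'
python3 -m handwheel '[{"gripper":100,"travel":[0.003,0.033,0],"twist":0},{"gripper":100,"travel":[0.003,0.033,0],"twist":0},{"gripper":100,"travel":[0.003,0.033,0],"twist":0},{"gripper":100,"travel":[0.003,0.033,0],"twist":0},{"gripper":100,"travel":[0.003,0.033,0],"twist":0}]'
```

```text
time_s: 2.33
ee_pos: [204.1, -537.6, 232.8]
ee_rot: [180.0, 0.0, 89.9]
force: [0.3, 0.0, 0.3]
gripper_width: 91.3
time_s: 2.75
ee_pos: [204.1, -537.6, 232.8]
ee_rot: [180.0, 0.0, 124.3]
force: [0.2, 0.5, 0.1]
gripper_width: 90.9
time_s: 3.17
ee_pos: [264.6, -462.0, 232.6]
ee_rot: [180.0, 0.0, 137.6]
force: [0.9, -0.2, -0.2]
gripper_width: 91.2
time_s: 3.58
ee_pos: [365.0, -329.1, 233.0]
ee_rot: [-180.0, 0.0, 137.7]
force: [-0.2, -0.6, -0.1]
gripper_width: 91.3
time_s: 4.0
ee_pos: [465.1, -197.0, 233.0]
ee_rot: [180.0, 0.0, 137.7]
force: [0.4, -0.1, -0.1]
gripper_width: 90.8
```

```bash
python3 -m handwheel '[{"gripper":100,"travel":[0.004,0.0334,0],"twist":0},{"gripper":100,"travel":[0.004,0.0334,0],"twist":0},{"gripper":100,"travel":[0.004,0.0334,0],"twist":0},{"gripper":100,"travel":[0.004,0.0334,0],"twist":0},{"gripper":100,"travel":[0.004,0.0334,0],"twist":0}]'
python3 -m handwheel '[{"gripper":100,"travel":[0,0,0.005],"twist":0},{"gripper":100,"travel":[0,0,0.005],"twist":0}]'
python3 - <<'E'
from h import *
print(np.round(env.state()["ee_pos"],1))
F={c:env.grab_frame(c) for c in("side","top")}
s=cv2.resize(F["side"]["frame"][120:220,260:400,::-1],None,fx=4,fy=4,interpolation=cv2.INTER_CUBIC)
t=cv2.resize(F["top"]["frame"][150:250,280:420,::-1],None,fx=2,fy=2,interpolation=cv2.INTER_CUBIC)
o=np.zeros((600,560,3),np.uint8);o[:400]=s;o[400:,:280]=t;cv2.imwrite("pics/a1.png",o)
E
```

```text
time_s: 4.42
ee_pos: [562.8, -59.9, 232.9]
ee_rot: [180.0, 0.0, 137.7]
force: [1.0, -0.5, -0.8]
gripper_width: 91.1
time_s: 4.58
ee_pos: [562.7, -60.3, 222.4]
ee_rot: [-180.0, 0.0, 137.8]
force: [-0.2, -0.3, -0.7]
gripper_width: 91.1
[562.7 -60.3 222.4]
```

View pics/a1.png

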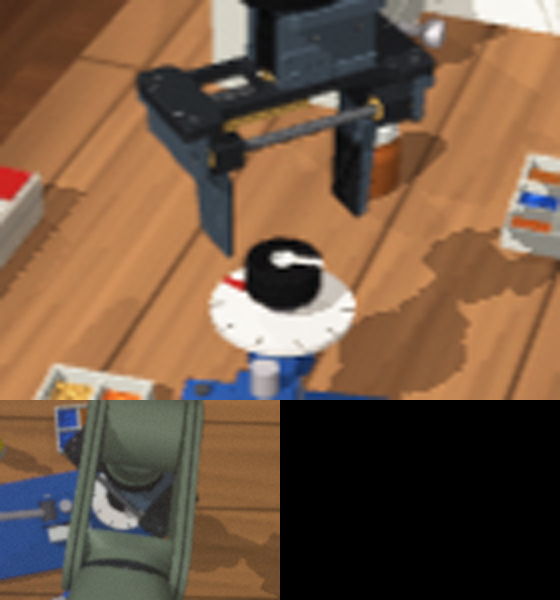

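The picture shows the open fingers straddling the wheel from above: tips at crop (225,250) and (360,212), hub at (283,260). I check this against the calibration before descending.

```bash
python3 - <<'E'
from h import *
f=env.grab_frame("side")
for z in(203.4,175): print(z,(proj(f,[562.7,-60.3,z])-[260,120])*4)
for s in(1,-1):
  y=np.array([np.sin(2.405),-np.cos(2.405)])*s*50
  print((proj(f,[562.7+y[0],-60.3+y[1],203.4])-[260,120])*4)
E
```

```text
203.4 [282.15488371 219.52665929]
175 [281.54551561 253.35990206]
[215.87228222 239.58817626]
[346.50201643 200.04463664]
```

```bash
python3 -m handwheel '[{"gripper":100,"travel":[-0.001,0.002,0.012],"twist":0},{"gripper":100,"travel":[0,0,0.015],"twist":0},{"gripper":100,"travel":[0,0,0.015],"twist":0},{"gripper":100,"travel":[0,0,0.015],"twist":0},{"gripper":100,"travel":[0,0,0],"twist":0}]'
python3 -m handwheel '[{"gripper":55,"travel":[0,0,0],"twist":0},{"gripper":0,"travel":[0,0,0],"twist":0},{"gripper":0,"travel":[0,0,0],"twist":0},{"gripper":0,"travel":[0,0,0],"twist":0},{"gripper":0,"travel":[0,0,0],"twist":0}]' 25
```

```text
time_s: 5.15
ee_pos: [561.6, -61.8, 163.3]
ee_rot: [-179.8, -0.3, 137.6]
force: [-0.6, 0.0, 0.1]
gripper_width: 91.5
time_s: 5.57
ee_pos: [564.4, -60.8, 166.6]
ee_rot: [180.0, 0.1, 137.7]
force: [-0.3, -0.4, -0.1]
gripper_width: 60.4
```

```bash
python3 -m handwheel '[{"gripper":0,"travel":[0,0,0],"twist":0},{"gripper":0,"travel":[0,0,0],"twist":0},{"gripper":0,"travel":[0,0,0],"twist":0}]' 25
```

```text
time_s: 5.82
ee_pos: [564.0, -61.0, 166.2]
ee_rot: [-180.0, 0.0, 137.7]
force: [-1.4, -1.1, 3.4]
gripper_width: 53.1
```

```bash
python3 -m handwheel '[{"gripper":0,"travel":[0,0,0],"twist":0},{"gripper":0,"travel":[0,0,0],"twist":0.06},{"gripper":0,"travel":[0,0,0],"twist":0.12},{"gripper":0,"travel":[0,0,0],"twist":0.12},{"gripper":0,"travel":[0,0,0],"twist":0.12}]' 25
python3 -m handwheel '[{"gripper":0,"travel":[0,0,0],"twist":0.12},{"gripper":0,"travel":[0,0,0],"twist":0.12},{"gripper":0,"travel":[0,0,0],"twist":0.12},{"gripper":0,"travel":[0,0,0],"twist":0.12},{"gripper":0,"travel":[0,0,0],"twist":0.12}]'
python3 -m handwheel '[{"gripper":0,"travel":[0,0,0],"twist":0.12},{"gripper":0,"travel":[0,0,0],"twist":0.06},{"gripper":0,"travel":[0,0,0],"twist":0},{"gripper":0,"travel":[0,0,0],"twist":0}]'
python3 - <<'E'
from h import *
f=env.grab_frame("side")
cv2.imwrite("pics/b1.png",cv2.resize(f["frame"][140:215,280:380,::-1],None,fx=6,fy=6,interpolation=cv2.INTER_CUBIC))
E
```

```text
time_s: 6.23
ee_pos: [563.4, -61.4, 166.2]
ee_rot: [-179.9, 0.1, 113.3]
force: [-3.9, -3.7, 5.1]
gripper_width: 52.9
time_s: 6.65
ee_pos: [562.3, -61.5, 166.2]
ee_rot: [-179.8, 0.2, 79.0]
force: [-6.5, -3.7, 6.9]
gripper_width: 53.1
time_s: 6.98
ee_pos: [562.0, -61.5, 166.2]
ee_rot: [-179.8, 0.2, 68.9]
force: [-7.4, -2.5, 7.2]
gripper_width: 53.3
```

View pics/b1.png

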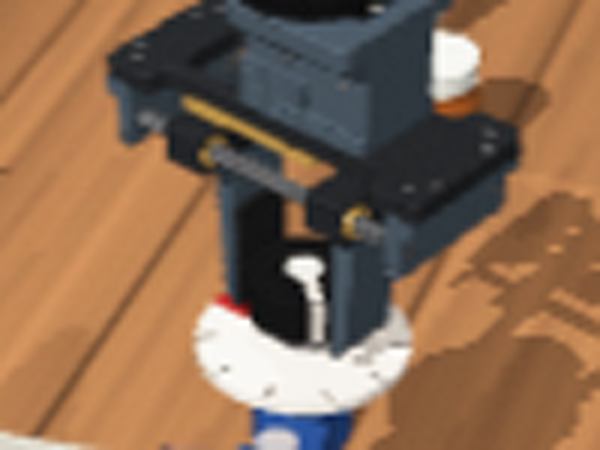

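Pointer now runs from hub (305,266) to tip (317,343), towards the press's +y, so the wheel turned about 1.2 rad without slipping. I release, swing back and regrip.

```bash
python3 -m handwheel '[{"gripper":90,"travel":[0,0,0],"twist":0},{"gripper":90,"travel":[0,0,0],"twist":0},{"gripper":90,"travel":[0,0,0],"twist":0},{"gripper":90,"travel":[-0.0016,-0.0015,0],"twist":0},{"gripper":90,"travel":[0,0,0],"twist":-0.06}]'
python3 -m handwheel '[{"gripper":90,"travel":[0,0,0],"twist":-0.12},{"gripper":90,"travel":[0,0,0],"twist":-0.12},{"gripper":90,"travel":[0,0,0],"twist":-0.12},{"gripper":90,"travel":[0,0,0],"twist":-0.12},{"gripper":90,"travel":[0,0,0],"twist":-0.12}]'
python3 -m handwheel '[{"gripper":90,"travel":[0,0,0],"twist":-0.12},{"gripper":90,"travel":[0,0,0],"twist":-0.12},{"gripper":90,"travel":[0,0,0],"twist":-0.12},{"gripper":90,"travel":[0,0,0],"twist":-0.12},{"gripper":90,"travel":[0,0,0],"twist":-0.06}]'
python3 -m handwheel '[{"gripper":0,"travel":[0,0,0],"twist":0},{"gripper":0,"travel":[0,0,0],"twist":0},{"gripper":0,"travel":[0,0,0],"twist":0},{"gripper":0,"travel":[0,0,0],"twist":0},{"gripper":0,"travel":[0,0,0],"twist":0}]'
python3 -m handwheel '[{"gripper":0,"travel":[0,0,0],"twist":0},{"gripper":0,"travel":[0,0,0],"twist":0},{"gripper":0,"travel":[0,0,0],"twist":0},{"gripper":0,"travel":[0,0,0],"twist":0}]'
```

```text
time_s: 7.45
ee_pos: [562.0, -61.5, 165.5]
ee_rot: [-180.0, -0.0, 72.4]
force: [0.3, -0.5, -0.2]
gripper_width: 81.1
time_s: 7.87
ee_pos: [562.2, -61.5, 165.5]
ee_rot: [180.0, -0.0, 107.1]
force: [0.3, -0.4, -0.5]
gripper_width: 82.0
time_s: 8.28
ee_pos: [562.2, -61.5, 165.5]
ee_rot: [180.0, -0.0, 138.0]
force: [1.3, 0.7, -0.0]
gripper_width: 82.3
time_s: 8.7
ee_pos: [563.2, -60.4, 165.7]
ee_rot: [179.8, 0.0, 137.6]
force: [2.6, 2.0, -0.6]
gripper_width: 53.0
time_s: 9.03
ee_pos: [563.2, -60.4, 165.7]
ee_rot: [179.8, 0.0, 137.6]
force: [3.0, 4.0, -1.5]
gripper_width: 53.0
```

```bash
python3 -m handwheel '[{"gripper":0,"travel":[0,0,0],"twist":0.06},{"gripper":0,"travel":[0,0,0],"twist":0.12},{"gripper":0,"travel":[0,0,0],"twist":0.12},{"gripper":0,"travel":[0,0,0],"twist":0.12},{"gripper":0,"travel":[0,0,0],"twist":0.12}]' 25
python3 -m handwheel '[{"gripper":0,"travel":[0,0,0],"twist":0.12},{"gripper":0,"travel":[0,0,0],"twist":0.12},{"gripper":0,"travel":[0,0,0],"twist":0.12},{"gripper":0,"travel":[0,0,0],"twist":0.12},{"gripper":0,"travel":[0,0,0],"twist":0.12}]'
python3 -m handwheel '[{"gripper":0,"travel":[0,0,0],"twist":0.06},{"gripper":0,"travel":[0,0,0],"twist":0},{"gripper":0,"travel":[0,0,0],"twist":0},{"gripper":0,"travel":[0,0,0],"twist":0}]'
python3 -m handwheel '[{"gripper":90,"travel":[0,0,0],"twist":0},{"gripper":90,"travel":[0,0,0],"twist":0},{"gripper":90,"travel":[0,0,0],"twist":0},{"gripper":90,"travel":[0,0,0],"twist":0},{"gripper":90,"travel":[0,0,0],"twist":-0.06}]'
python3 -m handwheel '[{"gripper":90,"travel":[0,0,0],"twist":-0.12},{"gripper":90,"travel":[0,0,0],"twist":-0.12},{"gripper":90,"travel":[0,0,0],"twist":-0.12},{"gripper":90,"travel":[0,0,0],"twist":-0.12},{"gripper":90,"travel":[0,0,0],"twist":-0.12}]'
python3 -m handwheel '[{"gripper":90,"travel":[0,0,0],"twist":-0.12},{"gripper":90,"travel":[0,0,0],"twist":-0.12},{"gripper":90,"travel":[0,0,0],"twist":-0.12},{"gripper":90,"travel":[0,0,0],"twist":-0.12},{"gripper":90,"travel":[0,0,0],"twist":-0.06}]'
python3 - <<'E'
from h import *
f=env.grab_frame("side")
cv2.imwrite("pics/b2.png",cv2.resize(f["frame"][140:215,280:380,::-1],None,fx=6,fy=6,interpolation=cv2.INTER_CUBIC))
E
```

```text
time_s: 9.45
ee_pos: [562.8, -60.7, 165.7]
ee_rot: [179.9, -0.1, 106.4]
force: [2.7, 3.1, -1.3]
gripper_width: 52.9
time_s: 9.87
ee_pos: [562.3, -60.7, 165.7]
ee_rot: [-180.0, -0.1, 72.0]
force: [0.0, 2.7, -0.5]
gripper_width: 53.0
time_s: 10.2
ee_pos: [562.3, -60.7, 165.7]
ee_rot: [-180.0, -0.1, 68.9]
force: [1.5, 5.7, 0.1]
gripper_width: 53.3
time_s: 10.62
ee_pos: [562.1, -62.1, 165.8]
ee_rot: [180.0, 0.0, 72.4]
force: [-0.6, -0.2, -0.1]
gripper_width: 81.1
time_s: 11.03
ee_pos: [562.0, -62.0, 165.8]
ee_rot: [-180.0, 0.0, 107.1]
force: [-0.2, -0.8, 0.5]
gripper_width: 82.0
time_s: 11.45
ee_pos: [562.0, -62.1, 165.8]
ee_rot: [-180.0, 0.0, 138.0]
force: [0.7, 0.0, -0.1]
gripper_width: 81.6
```

View pics/b2.png

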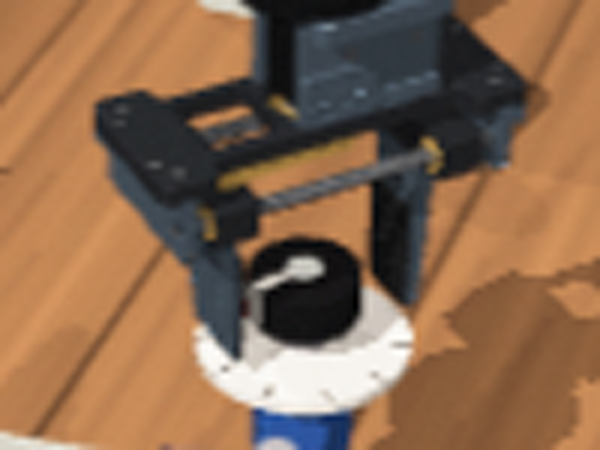

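```bash
python3 - <<'E'
from h import *
f=env.grab_frame("side")
def ang(h,t,z=175):
    d=(atz(ray(f,np.array(t)/6+[280,140]),z)-atz(ray(f,np.array(h)/6+[280,140]),z))[:2]; return np.linalg.norm(d),(.2+np.pi-np.arctan2(d[1],d[0]))%(2*np.pi)
print(ang((305,266),(250,291)),ang((305,266),(317,343)))
E
python3 -m handwheel '[{"gripper":0,"travel":[0,0,0],"twist":0},{"gripper":0,"travel":[0,0,0],"twist":0},{"gripper":0,"travel":[0,0,0],"twist":0},{"gripper":0,"travel":[0,0,0],"twist":0},{"gripper":0,"travel":[0,0,0],"twist":0}]'
python3 -m handwheel '[{"gripper":0,"travel":[0,0,0],"twist":0},{"gripper":0,"travel":[0,0,0],"twist":0},{"gripper":0,"travel":[0,0,0],"twist":0},{"gripper":0,"travel":[0,0,0],"twist":0}]'
```

```text
(np.float64(31.33255364043441), np.float64(2.340189068466054)) (np.float64(56.578802486793826), np.float64(1.337717457963084))
time_s: 11.97
ee_pos: [563.2, -60.4, 165.7]
ee_rot: [179.8, 0.0, 137.6]
force: [2.8, 3.5, -0.6]
gripper_width: 53.2
time_s: 12.3
ee_pos: [563.2, -60.5, 165.7]
ee_rot: [179.8, 0.0, 137.6]
force: [3.2, 3.4, -2.2]
gripper_width: 53.3
```

```bash
python3 -m handwheel '[{"gripper":0,"travel":[0,0,0],"twist":0.06},{"gripper":0,"travel":[0,0,0],"twist":0.12},{"gripper":0,"travel":[0,0,0],"twist":0.12},{"gripper":0,"travel":[0,0,0],"twist":0.12},{"gripper":0,"travel":[0,0,0],"twist":0.12}]' 25
python3 -m handwheel '[{"gripper":0,"travel":[0,0,0],"twist":0.12},{"gripper":0,"travel":[0,0,0],"twist":0.12},{"gripper":0,"travel":[0,0,0],"twist":0.12},{"gripper":0,"travel":[0,0,0],"twist":0.12},{"gripper":0,"travel":[0,0,0],"twist":0.12}]'
python3 -m handwheel '[{"gripper":0,"travel":[0,0,0],"twist":0.06},{"gripper":0,"travel":[0,0,0],"twist":0},{"gripper":0,"travel":[0,0,0],"twist":0},{"gripper":0,"travel":[0,0,0],"twist":0}]'
python3 -m handwheel '[{"gripper":90,"travel":[0,0,0],"twist":0},{"gripper":90,"travel":[0,0,0],"twist":0},{"gripper":90,"travel":[0,0,0],"twist":0},{"gripper":90,"travel":[0,0,0],"twist":0},{"gripper":90,"travel":[0,0,-0.01],"twist":0}]'
python3 -m handwheel '[{"gripper":90,"travel":[0,0,-0.02],"twist":0},{"gripper":90,"travel":[0,0,-0.03],"twist":0},{"gripper":90,"travel":[0,0,-0.03],"twist":0},{"gripper":90,"travel":[0,0,-0.03],"twist":0},{"gripper":90,"travel":[0,0,-0.02],"twist":0}]'
python3 -m handwheel '[{"gripper":0,"travel":[0,0.03,0],"twist":0},{"gripper":0,"travel":[0,-0.03,0],"twist":0},{"gripper":0,"travel":[0,-0.03,0],"twist":0},{"gripper":0,"travel":[0,-0.03,0],"twist":0},{"gripper":0,"travel":[0,-0.03,0],"twist":0}]'
python3 - <<'E'
from h import *
o=np.zeros((600,800,3),np.uint8)
f=env.grab_frame("side");t=env.grab_frame("top")
o[:,:400]=cv2.resize(f["frame"][165:225,310:350,::-1],(400,600),interpolation=cv2.INTER_CUBIC)
o[:,400:]=cv2.resize(t["frame"][165:225,322:362,::-1],(400,600),interpolation=cv2.INTER_CUBIC)
cv2.imwrite("pics/b3.png",o)
E
```

```text
time_s: 12.72
ee_pos: [562.8, -60.7, 165.8]
ee_rot: [179.9, -0.1, 106.4]
force: [1.5, 3.4, -0.6]
gripper_width: 53.4
time_s: 13.13
ee_pos: [562.3, -60.7, 165.7]
ee_rot: [-180.0, -0.1, 72.0]
force: [0.6, 3.5, -0.9]
gripper_width: 52.9
time_s: 13.47
ee_pos: [562.2, -60.7, 165.7]
ee_rot: [-180.0, -0.1, 68.9]
force: [0.5, 6.0, -0.1]
gripper_width: 53.3
time_s: 13.88
ee_pos: [560.8, -61.9, 174.3]
ee_rot: [-179.8, 0.1, 68.9]
force: [-0.7, -0.1, -0.2]
gripper_width: 81.1
time_s: 14.3
ee_pos: [562.7, -62.0, 309.9]
ee_rot: [179.7, -0.0, 68.9]
force: [1.3, 0.9, 0.4]
gripper_width: 81.7
time_s: 14.72
ee_pos: [477.1, -29.2, 305.9]
ee_rot: [-180.0, 0.0, 68.9]
force: [1.1, 0.5, 0.1]
gripper_width: 51.8
```

View pics/b3.png

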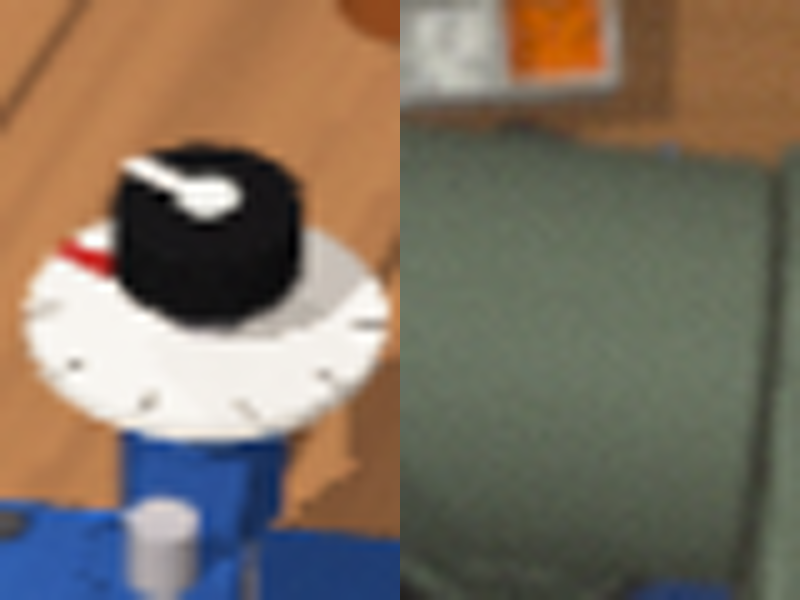

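```bash
python3 - <<'E'
from h import *
f=env.grab_frame("side")
g=lambda p,z: atz(ray(f,np.array(p)/10+[310,165]),z)[:2]
a=lambda d: (.205+np.pi-np.arctan2(d[1],d[0]))%(2*np.pi)
print("pointer",a(g((125,160),175)-g((210,195),175)),"mark",a(g((62,248),135)-g((110,268),135)))
E
python3 -m handwheel '[{"gripper":0,"travel":[0.0325,-0.008,0],"twist":0},{"gripper":0,"travel":[0.0325,-0.008,0],"twist":0},{"gripper":0,"travel":[0.0325,-0.008,0],"twist":0},{"gripper":0,"travel":[0.0325,-0.008,0],"twist":0},{"gripper":0,"travel":[0.0325,-0.008,0],"twist":0}]'
python3 -m handwheel '[{"gripper":0,"travel":[0.0325,-0.008,0],"twist":0},{"gripper":0,"travel":[0.0325,-0.008,0],"twist":0}]'
python3 -m handwheel '[{"gripper":0,"travel":[0,0,0],"twist":-0.114},{"gripper":0,"travel":[0,0,0],"twist":-0.114},{"gripper":0,"travel":[0,0,0],"twist":-0.114},{"gripper":0,"travel":[0,0,0],"twist":-0.114},{"gripper":0,"travel":[0,0,0],"twist":-0.114}]'
```

```text
pointer 3.597486946139952 mark 3.5864140168815872
time_s: 15.28
ee_pos: [500.6, 138.1, 306.3]
ee_rot: [179.9, -0.0, 68.9]
force: [0.5, 0.4, -0.8]
gripper_width: 6.2
time_s: 15.45
ee_pos: [509.0, 204.8, 306.2]
ee_rot: [179.9, -0.0, 68.9]
force: [-0.1, -0.7, -0.3]
gripper_width: 0.4
time_s: 15.87
ee_pos: [509.1, 203.3, 306.0]
ee_rot: [179.9, 0.0, 101.9]
force: [0.3, -0.6, 0.5]
gripper_width: 0.5
```

```bash
python3 -m handwheel '[{"gripper":0,"travel":[0,0.0,0.02],"twist":0},{"gripper":0,"travel":[0,0,0.02],"twist":0},{"gripper":0,"travel":[0,0,0.02],"twist":0},{"gripper":0,"travel":[0,0,0.007],"twist":0},{"gripper":0,"travel":[0,0,0],"twist":0}]'
python3 - <<'E'
from h import *
o=np.zeros((600,800,3),np.uint8)
f=env.grab_frame("side");t=env.grab_frame("top")
o[:,:480]=cv2.resize(f["frame"][150:300,270:390,::-1],(480,600),interpolation=cv2.INTER_CUBIC)
o[:480,480:]=cv2.resize(t["frame"][155:275,220:300,::-1],(320,480),interpolation=cv2.INTER_CUBIC)
cv2.imwrite("pics/c1.png",o)
e=np.array(env.state()["ee_pos"]);e[2]-=19;print(e,(proj(f,e)-[270,150])*4)
E
```

```text
time_s: 16.28
ee_pos: [507.7, 202.8, 237.1]
ee_rot: [-179.8, 0.1, 101.6]
force: [1.3, -0.1, -0.0]
gripper_width: 0.6
[508.77750901 203.3260317  220.51986473] [174.60099627 355.96476773]
```

View pics/c1.png

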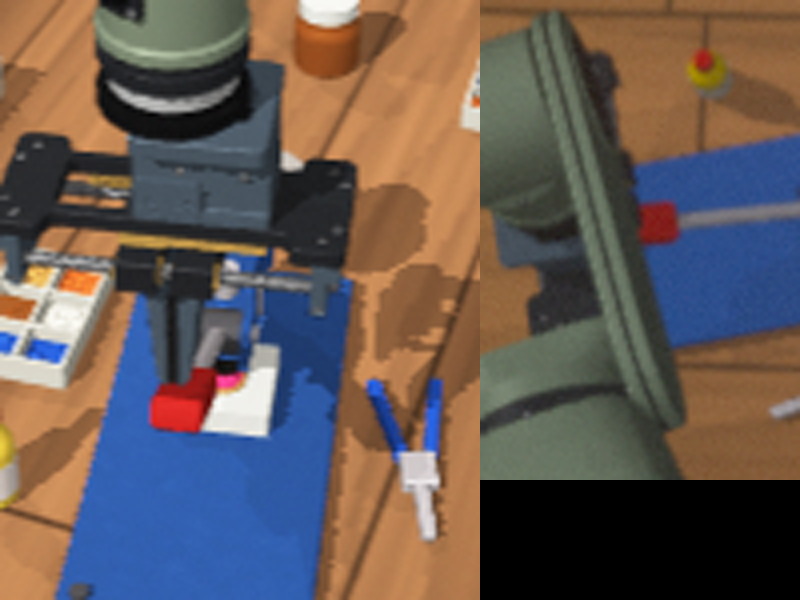

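The side view shows the closed fingertips (~(172,382)) over the red handle (top face about (155–210,372–398)), about 4 mm to its +x side. I correct that and start pushing down gently.

```bash
python3 -m handwheel '[{"gripper":0,"travel":[0,-0.004,0.005],"twist":0},{"gripper":0,"travel":[0,0,0.005],"twist":0},{"gripper":0,"travel":[0,0,0.005],"twist":0},{"gripper":0,"travel":[0,0,0.005],"twist":0},{"gripper":0,"travel":[0,0,0.005],"twist":0}]'
python3 -m handwheel '[{"gripper":0,"travel":[0,0,0.005],"twist":0},{"gripper":0,"travel":[0,0,0.005],"twist":0},{"gripper":0,"travel":[0,0,0.005],"twist":0},{"gripper":0,"travel":[0,0,0.005],"twist":0},{"gripper":0,"travel":[0,0,0.005],"twist":0}]'
```

```text
time_s: 16.8
ee_pos: [504.1, 203.8, 214.4]
ee_rot: [179.9, -0.2, 101.5]
force: [-1.1, 3.8, 5.6]
gripper_width: 0.5
time_s: 17.22
ee_pos: [504.0, 202.4, 188.4]
ee_rot: [180.0, -0.0, 101.6]
force: [-0.4, 1.8, 4.2]
gripper_width: 0.2
```

```bash
python3 -m handwheel '[{"gripper":0,"travel":[0,0,0.005],"twist":0},{"gripper":0,"travel":[0,0,0.005],"twist":0},{"gripper":0,"travel":[0,0,0.005],"twist":0},{"gripper":0,"travel":[0,0,0.005],"twist":0},{"gripper":0,"travel":[0,0,0.005],"twist":0}]'
python3 -m handwheel '[{"gripper":0,"travel":[0,0,0.005],"twist":0},{"gripper":0,"travel":[0,0,0.005],"twist":0},{"gripper":0,"travel":[0,0,0.004],"twist":0},{"gripper":0,"travel":[0,0,0.002],"twist":0},{"gripper":0,"travel":[0,0,0],"twist":0}]'
python3 - <<'E'
from h import *
o=np.zeros((600,800,3),np.uint8)
f=env.grab_frame("side");t=env.grab_frame("top")
o[:,:480]=cv2.resize(f["frame"][150:300,270:390,::-1],(480,600),interpolation=cv2.INTER_CUBIC)
o[:480,480:]=cv2.resize(t["frame"][155:275,220:300,::-1],(320,480),interpolation=cv2.INTER_CUBIC)
cv2.imwrite("pics/c2.png",o)
E
```

```text
time_s: 17.63
ee_pos: [504.0, 202.9, 163.6]
ee_rot: [180.0, -0.1, 101.5]
force: [-0.1, 1.8, 6.1]
gripper_width: 0.3
time_s: 18.05
ee_pos: [503.9, 203.4, 147.6]
ee_rot: [180.0, -0.1, 101.5]
force: [-1.0, 4.2, 6.4]
gripper_width: 0.9
```

View pics/c2.png

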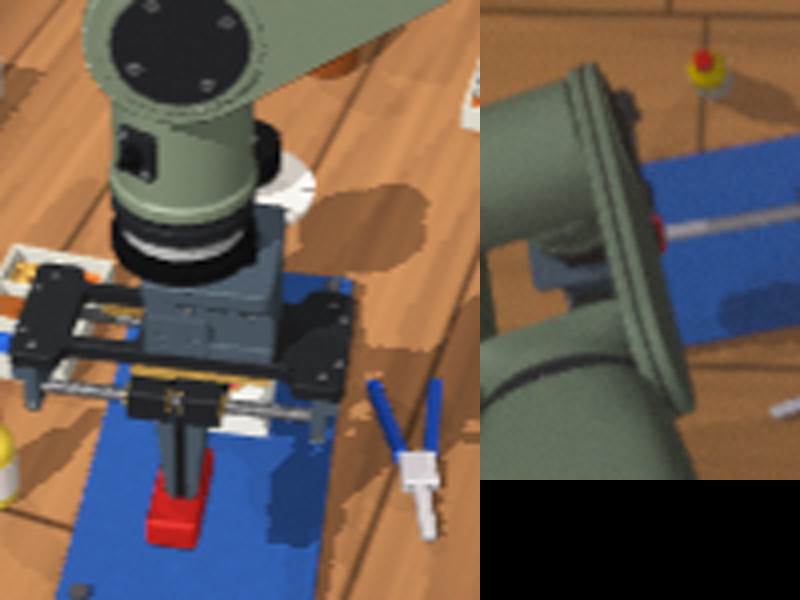

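Fingertips are centred on the handle's inner half (tip at (180,495)), and the lever is nearly level. I lower the last 16 mm slowly.

```bash
python3 -m handwheel '[{"gripper":0,"travel":[0,0,0.003],"twist":0},{"gripper":0,"travel":[0,0,0.003],"twist":0},{"gripper":0,"travel":[0,0,0.003],"twist":0},{"gripper":0,"travel":[0,0,0.003],"twist":0},{"gripper":0,"travel":[0,0,0.003],"twist":0}]'
python3 -m handwheel '[{"gripper":0,"travel":[0,0,0.0015],"twist":0},{"gripper":0,"travel":[0,0,0],"twist":0},{"gripper":0,"travel":[0,0,0],"twist":0},{"gripper":0,"travel":[0,0,0],"twist":0},{"gripper":0,"travel":[0,0,0],"twist":0}]'
python3 -m handwheel '[{"gripper":0,"travel":[0,0,0],"twist":0},{"gripper":0,"travel":[0,0,0],"twist":0},{"gripper":0,"travel":[0,0,0],"twist":0},{"gripper":0,"travel":[0,0,0],"twist":0},{"gripper":0,"travel":[0,0,0],"twist":0}]'
python3 - <<'E'
from h import *
f=env.grab_frame("side"); print(np.round(env.state()["ee_pos"],1),np.round(env.state()["force"],1))
# predicted handle top outer-end corners for lever angles, px in crop
for q in(.4,.5,.6):
    b=.5-q; y=-5+195*np.cos(b)-10*np.sin(b); z=102+195*np.sin(b)+10*np.cos(b)
    press=(562.5-120*np.sin(.205),-61+120*np.cos(.205),.205)
    print(q,[np.round((proj(f,P(press,(x,y,z)))-[300,220])*7).tolist() for x in(15,-15)])
cv2.imwrite("pics/c3.png",cv2.resize(f["frame"][220:305,300:370,::-1],None,fx=7,fy=7,interpolation=cv2.INTER_CUBIC))
E
```

```text
time_s: 18.57
ee_pos: [504.0, 203.8, 133.1]
ee_rot: [179.9, -0.2, 101.5]
force: [-1.2, 5.3, 7.8]
gripper_width: 0.7
time_s: 18.98
ee_pos: [503.9, 203.9, 131.8]
ee_rot: [179.9, -0.2, 101.5]
force: [-2.1, 6.5, 7.2]
gripper_width: 1.0
time_s: 19.4
ee_pos: [504.0, 203.9, 131.8]
ee_rot: [179.9, -0.2, 101.5]
force: [-2.0, 5.2, 7.2]
gripper_width: 0.2
[503.9 203.9 131.7] [-1.9  6.5  7.4]
0.4 [[36.0, 410.0], [128.0, 421.0]]
0.5 [[37.0, 454.0], [128.0, 466.0]]
0.6 [[38.0, 493.0], [128.0, 505.0]]
```

View pics/c3.png

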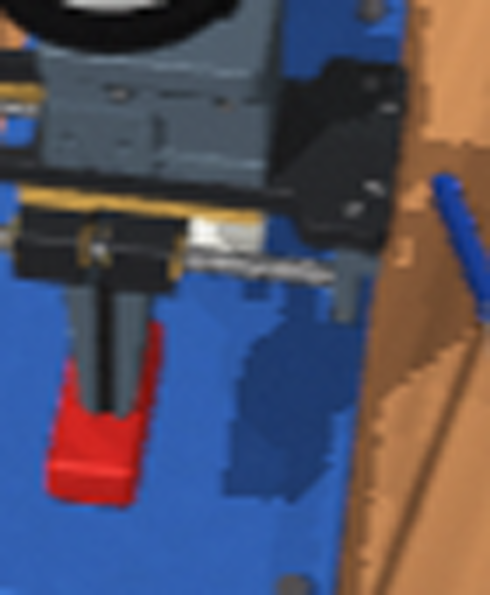

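The handle's outer top edge is at (48,462)–(135,472). The prediction for a level lever (0.50) is (37,454)–(128,466). The fingertips are at z ≈ 112.8 mm against 112, pushing steadily with about 7 N. I hand in.

```bash
python3 -m handwheel '[{"gripper":0,"travel":[0,0,0],"twist":0},{"gripper":0,"travel":[0,0,0],"twist":0},{"gripper":0,"travel":[0,0,0],"twist":0}]'
python3 -c "
from workcell import env
print(env.job_done()); print(env.state()['ee_pos'],env.state()['force'])"
```

```text
time_s: 19.7
ee_pos: [504.0, 203.9, 131.8]
ee_rot: [179.9, -0.2, 101.5]
force: [-0.6, 6.2, 7.7]
gripper_width: 0.3
the job is handed in; nothing more can be done
None
the job is handed in; nothing more can be done
```

I turned the handwheel clockwise to the red mark in three grasps of 1.2 rad each. I then pushed the red handle down to level with closed fingertips and handed the job in at about 20 s, still holding it. No verdict was reported.

**Handwheel:** before the lever push, the pointer measured 3.60 rad and the red mark 3.59 rad in the side view. I did not look at the wheel again after that.

**Lever:** the fingertips are at z ≈ 113 mm, where 112 mm means level. The handle's outer edge in the image fits about 0.50–0.52 rad.

**Push:** it is steady at 7–8 N downward. There is also a sideways force of about 6 N, probably friction on the handle.

**Not confirmed or in disagreement:**
- The pad's force on the pendant could not be measured, and the gripper hid the pad and pendant at the end. I infer the press from the lever angle and wheel setting.
- The two cameras differed by 5–8 mm in y on the press. I used the two-view estimates and small corrections near the parts.
- A rough pointer reading after the second grasp gave 2.34 rad instead of the expected 2.42. The reading after the third grasp came out on the mark.
- I did not measure the bystanders again at the end. The glue, pliers and the parts of tray_a and the jar in view looked undisturbed during the lever push.

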